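# Snap the square pastel boxes shut at the painter's table

## Robot

A 6-joint arm with a two-finger parallel gripper is mounted at the origin on the work surface. World frame = base frame: x ahead of the robot, y to its left, z up, the work surface at z = 0. Lengths are in mm, angles in rad, forces in N, time in s.
With the tool pointing down it reaches from about 275 to 1000 mm from the base axis. Payload 8.4 kg.
Tool frame: the origin (TCP) lies on the centre line of the jaws, within the pads' length; the fingertips stand 22 mm ahead of it and the grasp point (between the pads) lies 3 mm ahead of it; z points along the fingers, x is the direction in which the jaws open and shut, and the axes are right-handed (so a half turn about z gives the same grasp; the last joint's range is limited). The gripper opens to 85 mm and grips with 20 to 120 N. Pads are 22 mm wide; open, the fingers measure 114 mm over their backs; the gripper's body (76 mm by 85 mm) begins 54 mm behind the grasp point. The pads swing forward as they close: fully open they stand 13 mm farther back than shut.
Start: joints at [1.322, 0.353, 1.633, -0, 1.155, -0.002], TCP at [152.687, 606.065, 253.281] pointing down, gripper open.
Joint ranges: [-2.63, 2.63], [-0.92, 2.1], [0.06, 2.66], [-1.3, 4.44], [0, 2.69], [-3.02, 3.02]. Speed limits (rad/s): [2.22, 2.22, 2.79, 3.14, 3.14, 3.14].

## Interface

Orientations are given as [roll, pitch, yaw] about the fixed x, y, z axes, in that order (R = Rz(yaw) Ry(pitch) Rx(roll)).
In Python, from rig import status, viewer, job gives the robot as it stands.
- The arm moves only by the tool send_rows, never from a script. Its argument "plan" is a list of rows, each a list of 3 entries, a list of its own where there are three numbers: the shift along the tool's x, y, z in m, then the turn, a rotation vector about the tool's x, y, z in rad, then the opening, from -1 (shut) to 1 (fully open). In form: [[[x, y, z], [rx, ry, rz], jaw], ...]. A call has exactly 5 rows; each row is the pose to reach, as a shift and turn from the pose measured when the call began, along the tool's axes at that moment; what a row does not reach only later rows make up. A row lasts 1/12 s, in which the tool goes at most 41.7 mm and 7.16 degrees, less where a joint would pass 70% of its speed; a pose out of reach is approached as far as the arm can. A call with a gripper value outside its range is refused whole. The fingers move at their own pace and stop on an object; "squeeze" is the grip in N (left out, the last holds). Time passes only in rows, so rows that repeat a pose let the fingers close, or fill a call up. It gives the time, the measured TCP pose, the force and the opening at its end, in the units of the state.
- status.sense(): the state, without advancing time (a new reading comes with each control period).
- viewer.grab_frame(name): name is "scene" or "top" or "wrist"; returns the picture (384x512x3 uint8, red, green, blue); there is no depth.
- viewer.camera_params(name): a dict with "intrinsics" (3x3 intrinsics, pixels), "xyz" and "orientation" of the camera in the world. Camera axes: x right, y down, z forward; pixel columns grow to the right and rows downward; lengths in mm; the calibration is good to about 2 mm. A picture is of the moment at which its call begins: read the wrist's pose just before it. camera_params takes no time and is no camera call; for the wrist camera it gives the pose at the moment of the call.
- job.sign_off(): hands the job in, once; it reports no verdict.
Trained networks look in the newest picture that a camera, given by its name, has taken for a name from the list of things; names that differ only in an ending like _2 or _b are one class to them, and where a whole thing is asked for, a point or a joint stands for the part that bears it (a point fixed in the world has none). Each returns a list of dicts, best first, with "p" (0 to 1); they miss things now and then, are a little off and sometimes report something else, mostly with a low value. They report only what shows in the picture. A call takes as long as a camera call. They do not tell look-alikes from the thing itself.
- viewer.cut_out(label, camera): "mask" (384x512 bool, what is visible of it) and "extent" ([left, top, width, height] in pixels, round what is visible of it).
The state is a dict: "clock": time; "qpos": joint angles; "qvel": joint speeds; "joint_efforts": joint torques, N m; "eef_pos": TCP position; "tcp_rot": TCP orientation; "contact_force": force on the tool from outside, world axes, zero at the start; "wrist_torque": the same for the moment, N m; "opening": opening from 0.0 (shut) to 1.0 (fully open).
Only numpy, scipy, OpenCV 4.12 (cv2) and the standard library are available. Lean on these libraries where they do the work, as an engineer would, in place of code of your own. Each camera call takes 0.05 s, during which the arm holds its last target.

## Task

The painter is done with the two square pastel boxes: press the hinged lid of each one down until its catch snaps and it stays fully shut. Leave the round pastel box open, it is still in use.

Things in the scene. Friction and masses are not known exactly. Their poses are not given: they have to be found in the camera images.
- square_box_1: One of two alike square grey plastic pastel boxes with blue hinged lid, fixed to the table: 100 x 100 mm, 45 high. Origin: centre of underside. Own +x points to the hinge side, -x to the front with the catch; hinge line along y, 50 mm to +x and 45 up. Lid: plate 6 mm thick, 104 wide, 104 long from the hinge; shut, its top is 51 above the table. Push down from above, 0 to 15 mm to -x of the origin.
- square_lid_1 (a joint): Lid angle of square box 1, rad: 0 shut; starts 0.45 to 0.72, at most 0.95. Open, it rises from the hinge towards the front, outer face up and to the hinge side. A weak spring and friction hold it part open. From about 0.11 rad a sprung catch resists (8 to 10 N pressed down over the box's middle), snaps over at about 0.06 and then holds the lid under 0.02. Pressed less, it springs up again.
- square_box_2: The other of two alike square grey plastic pastel boxes with blue hinged lid, fixed to the table: 100 x 100 mm, 45 high. Origin: centre of underside. Own +x points to the hinge side, -x to the front with the catch; hinge line along y, 50 mm to +x and 45 up. Lid: plate 6 mm thick, 104 wide, 104 long from the hinge; shut, its top is 51 above the table. Push down from above, 0 to 15 mm to -x of the origin.
- square_lid_2 (a joint): Lid angle of square box 2, rad: 0 shut; starts 0.45 to 0.72, at most 0.95. Open, it rises from the hinge towards the front, outer face up and to the hinge side. A weak spring and friction hold it part open. From about 0.11 rad a sprung catch resists (8 to 10 N pressed down over the box's middle), snaps over at about 0.06 and then holds the lid under 0.02. Pressed less, it springs up again.
- round_box: Round grey plastic pastel box with a round blue hinged lid, to be left open. Fixed to the table. 100 mm in diameter, 45 mm high without the lid. Origin: centre of its underside; its own +x points to the hinge side, -x to the front.
- round_lid (a joint): Hinge angle of the round box's lid, rad: 0 is fully shut, larger is more open; starts between 0.45 and 0.72 and is to stay open (it moves easily if pushed).
There are look-alikes about, which are no part of the job. What is shaped like the square_box_2 but red is not meant. What is shaped like the round_box but orange is not meant.

How it is judged (in metres and radians):
At the end, for the whole second after the job is handed in: Both square lids are held fully shut by their catches (hinge angle under 0.035 rad, front edge within about 4 mm of shut) and the round lid is still open (over 0.3 rad) (value of joint each of square_lid_1, square_lid_2 below 0.035 rad and value of joint round_lid above 0.3 rad); the robot touches nothing.
It fails at once if the round box's lid is pushed down below 0.3 rad (value of joint round_lid below 0.3 rad).
It also fails if it takes over 35 s, if anything falls off the work surface, if the arm or the gripper's body presses on something with over 40 N, if the wrist force passes 120 N, or if a joint passes its speed limit or range.

## Working session

There is one attempt and no reset: what is moved stays moved. The work goes in short steps, Python scripts to look and compute and a tool call to move; the robot and the scene stay as the last step left them, time stands still between calls to the robot, and variables do not carry over. Pictures are saved under pics/ and viewed, and the job is handed in when it is done.

Besides the shell and the picture viewer there is one more tool, called after "Call:" as name([rows], argument=value, ...), one row to a line, values as JSON. send_rows: Moves the arm, as the interface text tells. Its arguments: {"type":"object","properties":{"plan":{"type":"array"},"squeeze":{"type":"number"}},"required":["plan"]}

```bash
mkdir -p pics
python3 - <<'E'
from rig import status, viewer, job
import cv2
s=status.sense(); print(s)
for c in ("scene","top"):
    im=viewer.grab_frame(c); cv2.imwrite(f"pics/{c}0.png",im[:,:,::-1]); print(viewer.camera_params(c))
    for l in ("square_box_1","square_lid_1","round_box","round_lid"):
        for d in viewer.cut_out(l,c): print(c,l,d["p"],d["extent"])
print(status.sense()["clock"])
E
```

```text
{'clock': 0.0, 'qpos': array([ 1.32163160e+00,  3.53651919e-01,  1.63413156e+00, -2.61711277e-05,
        1.15518501e+00, -2.41755773e-03]), 'qvel': array([ 9.45652220e-04,  2.70057154e-04, -1.34665316e-03,  9.84260000e-04,
       -3.60642771e-05,  1.62728011e-03]), 'joint_efforts': array([-3.22758551e-04, -6.05263138e+01, -3.42056966e+01, -1.47295386e-04,
        9.35414282e-03,  4.38591158e-06]), 'eef_pos': array([152.56654957, 605.63954761, 252.56040208]), 'tcp_rot': array([3.14157205e+00, 1.37588760e-03, 1.32405972e+00]), 'contact_force': array([-1.52832272, -0.01849814, -0.46999958]), 'wrist_torque': array([ 0.00542047, -0.01987968,  0.00422624]), 'opening': 0.999030917168555}
{'intrinsics': array([[472.26806744,   0.        , 261.36871054],
       [  0.        , 472.26806744, 181.66623776],
       [  0.        ,   0.        ,   1.        ]]), 'xyz': array([1113.62300087,  -31.99189542,  946.26520647]), 'orientation': array([-2.53149772e+00, -1.84742178e-04,  1.52010838e+00])}
scene square_box_1 0.87 [240.8, 180.1, 50.0, 62.6]
scene square_box_1 0.72 [103.9, 179.5, 57.9, 58.3]
s
[... 509 characters left out ...]
       [  0.        ,   0.        ,   1.        ]]), 'xyz': array([ 326.82178783,   11.08250239, 1016.91057522]), 'orientation': array([-2.99362188, -0.01763912, -1.58047727])}
top square_box_1 0.75 [332.4, 203.6, 53.3, 57.4]
top square_box_1 0.74 [224.4, 121.3, 52.9, 55.3]
top square_box_1 0.6 [353.9, 126.3, 63.5, 58.8]
top square_lid_1 0.95 [337.9, 203.0, 46.5, 56.8]
top square_lid_1 0.7 [366.2, 126.9, 51.8, 51.1]
top square_lid_1 0.64 [225.7, 123.3, 50.6, 46.3]
top round_box 0.79 [122.1, 233.9, 48.9, 52.0]
top round_box 0.69 [97.8, 161.2, 53.7, 50.6]
top round_lid 0.81 [94.9, 164.9, 51.8, 45.4]
top round_lid 0.72 [353.3, 127.7, 64.5, 57.9]
top round_lid 0.64 [117.1, 232.2, 52.7, 59.4]
0.5
```

Run:
```python
import cv2
a=cv2.imread("pics/top0.png")[90:310,60:450]; cv2.imwrite("pics/topc.png",cv2.resize(a,(780,440),interpolation=cv2.INTER_CUBIC))
a=cv2.imread("pics/scene0.png")[90:270,70:430]; cv2.imwrite("pics/scenec.png",cv2.resize(a,(800,400),interpolation=cv2.INTER_CUBIC))
```

```text
(no output)
```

View pics/topc.png

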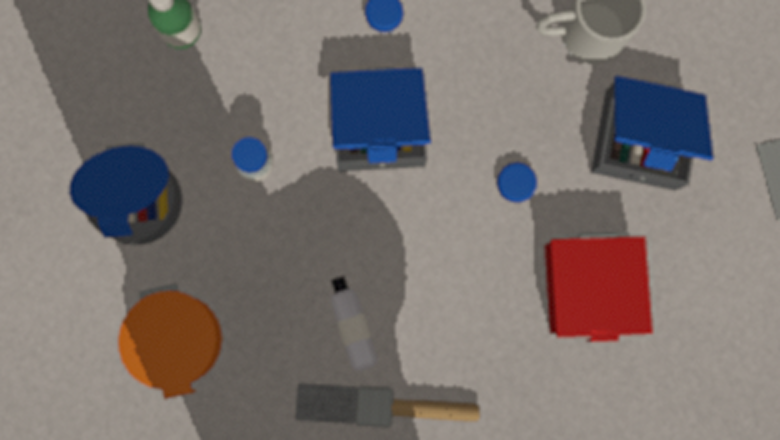

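View pics/scenec.png

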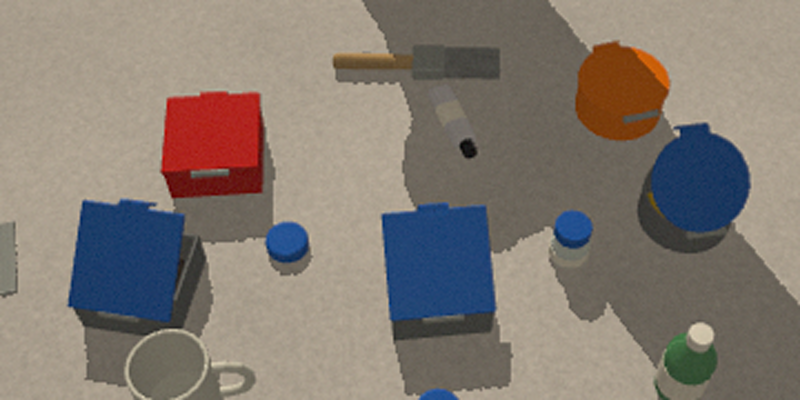

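Top view, full-image pixels. Possible targets:
- Blue square boxes: A at (250,147) and B at (388,155). These are the two meant.
- Red square box at (360,233): a look-alike.
- Blue round box at (122,187): leave it open.
- Orange round box at (145,260): a look-alike.

The small blue caps and the mug are clutter, and the mug stands behind B. Next I fit poses for A and B.

```bash
cat > h.py <<'E'
import numpy as np, cv2
from scipy.spatial.transform import Rotation as Ro
from scipy.optimize import least_squares
from rig import viewer
def cam(n):
    p=viewer.camera_params(n); return p["intrinsics"],np.array(p["xyz"]),Ro.from_euler("xyz",p["orientation"]).as_matrix()
def proj(c,P):
    K,t,R=c; q=(np.asarray(P)-t)@R; q=q/q[:,2:]; return (q@K.T)[:,:2]
def lid(p,t=6):
    x,y,w,a=p; L=np.array([0,0,104,104.]); W=np.array([52,-52,-52,52.])
    b=np.c_[50-L*np.cos(a)+t*np.sin(a),W,45+L*np.sin(a)+t*np.cos(a)]
    return b@Ro.from_euler("z",w).as_matrix().T+[x,y,0]
E
python3 - <<'E'
from h import *
T,S=cam("top"),cam("scene")
t=lambda v:np.array(v)/2+[60,90]; s=lambda v:np.array(v)/2.2222+[70,90]
# order: hinge +y(image left in top), hinge -y, front -y, front +y
D={"A":(t([(331,72),(423,69),(430,144),(334,149)]),s([(495,316),(390,321),(383,214),(487,206)])),
   "B":(t([(616,78),(710,95),(712,157),(613,150)]),s([(162,321),(70,305),(83,202),(184,214)]))}
top=cv2.imread("pics/top0.png"); sc=cv2.imread("pics/scene0.png")
for k,(a,b) in D.items():
    f=lambda p:np.r_[(proj(T,lid(p))-a).ravel(),(proj(S,lid(p))-b).ravel()]
    r=least_squares(f,[420,0 if k=="A" else -300,0,.6],x_scale=[100,100,1,1],loss="soft_l1"); print(k,r.x,np.round(f(r.x).reshape(-1,2),1).tolist())
    x,y,w,_=r.x
    bb=np.array([(i,j,z) for z in(0,45) for i,j in((50,50),(50,-50),(-50,-50),(-50,50))])@Ro.from_euler("z",w).as_matrix().T+[x,y,0]
    for im,c in((top,T),(sc,S)):
        cv2.polylines(im,[np.int32(np.round(proj(c,lid(r.x))*16))],True,(0,255,255),1,cv2.LINE_AA,4)
        for h in(bb[:4],bb[4:]): cv2.polylines(im,[np.int32(np.round(proj(c,h)*16))],True,(0,255,0),1,cv2.LINE_AA,4)
cv2.imwrite("pics/fit.png",np.vstack([cv2.resize(top[100:200,200:440],(720,300)),cv2.resize(sc[130:250,90:330],(600,300)) .repeat(1,0) if 0 else cv2.resize(sc[140:240,80:320],(720,300))]))
E
```

```text
A [5.67731121e+02 6.30716524e+00 3.72830952e-02 3.83228058e-01] [[-1.4, -0.9], [-0.5, -1.2], [-0.7, 0.1], [-2.2, -0.3], [-0.5, -2.6], [-1.2, -1.1], [-1.6, -0.0], [-1.4, 0.2]]
B [ 5.49194752e+02 -2.99796407e+02 -2.02737776e-01  4.34616739e-01] [[-0.1, -1.5], [-1.0, -1.0], [-0.6, 5.3], [0.0, -0.7], [0.9, -1.0], [-4.1, -0.2], [-0.7, -0.6], [-0.5, -0.1]]
```

View pics/fit.png

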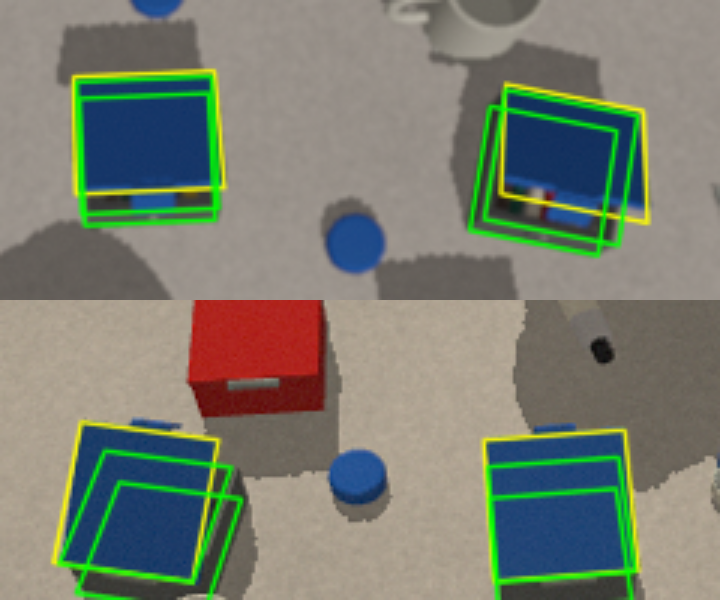

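A fits at (568,6), yaw 0.04. B fits at (549,-300), yaw -0.20. The overlay matches both boxes. I'm going over A at z≈250 with the jaws shut.

Call:
send_rows([
  [[-0.024,0.027,0],[0,0,0],-1],
  [[-0.048,0.054,0],[0,0,0],-1],
  [[-0.072,0.081,0],[0,0,0],-1],
  [[-0.096,0.108,0],[0,0,0],-1],
  [[-0.12,0.135,0],[0,0,0],-1],
], squeeze=40)

```text
clock: 0.92
eef_pos: [254.8, 455.3, 253.3]
tcp_rot: [3.141, -0.0, 1.324]
contact_force: [0.2, -0.4, 0.6]
opening: 0.299
```

Call:
send_rows([
  [[-0.024,0.027,0],[0,0,0],-1],
  [[-0.048,0.054,0],[0,0,0],-1],
  [[-0.072,0.081,0],[0,0,0],-1],
  [[-0.096,0.108,0],[0,0,0],-1],
  [[-0.12,0.135,0],[0,0,0],-1],
])

```text
clock: 1.33
eef_pos: [357.2, 304.5, 253.6]
tcp_rot: [3.141, -0.001, 1.325]
contact_force: [1.4, -0.3, 0.4]
opening: -0.001
```

Call:
send_rows([
  [[-0.024,0.027,0],[0,0,0],-1],
  [[-0.048,0.054,0],[0,0,0],-1],
  [[-0.072,0.081,0],[0,0,0],-1],
  [[-0.096,0.108,0],[0,0,0],-1],
  [[-0.12,0.135,0],[0,0,0],-1],
])

```text
clock: 1.75
eef_pos: [459.7, 153.6, 253.9]
tcp_rot: [3.14, -0.001, 1.325]
contact_force: [0.4, 0.3, -0.2]
opening: -0.001
```

Call:
send_rows([
  [[-0.024,0.027,0],[0,0,0],-1],
  [[-0.048,0.053,0.005],[0,0,0],-1],
  [[-0.072,0.08,0.02],[0,0,0],-1],
  [[-0.096,0.106,0.035],[0,0,0],-1],
  [[-0.118,0.133,0.055],[0,0,0],-1],
])

```text
clock: 2.17
eef_pos: [561.4, 4.8, 199.4]
tcp_rot: [3.138, -0.002, 1.324]
contact_force: [0.6, 0.9, 0.8]
opening: 0.003
```

Run:
```python
from rig import status, viewer
import cv2,numpy as np
a=viewer.grab_frame("scene")[90:290,70:430]; b=viewer.grab_frame("wrist")
print(status.sense()["eef_pos"],status.sense()["contact_force"])
cv2.imwrite("pics/chk1.png",np.vstack([cv2.resize(a,(540,300)),cv2.resize(b,(540,300))])[:,:,::-1])
```

```text
[561.05795104   3.1795584  196.14863992] [-0.33468066  0.75586145 -0.58838157]
```

View pics/chk1.png

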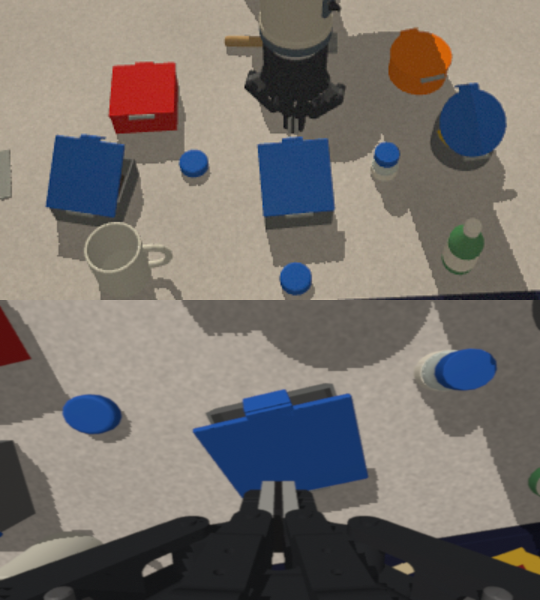

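The tips hang over A's lid, roughly centred left to right, with the catch tab on the robot's side. Pressing down.

Call:
send_rows([
  [[0,0,0.015],[0,0,0],-1],
  [[0,0,0.03],[0,0,0],-1],
  [[0,0,0.045],[0,0,0],-1],
  [[0,0,0.06],[0,0,0],-1],
  [[0,0,0.075],[0,0,0],-1],
])

```text
clock: 2.68
eef_pos: [560.9, 3.7, 121.0]
tcp_rot: [-3.141, 0.0, 1.322]
contact_force: [-0.4, 0.6, -0.2]
opening: -0.001
```

Call:
send_rows([
  [[0,0,0.006],[0,0,0],-1],
  [[0,0,0.012],[0,0,0],-1],
  [[0,0,0.018],[0,0,0],-1],
  [[0,0,0.024],[0,0,0],-1],
  [[0,0,0.03],[0,0,0],-1],
])

```text
clock: 3.1
eef_pos: [561.3, 3.9, 91.1]
tcp_rot: [3.141, -0.0, 1.322]
contact_force: [-0.5, 0.2, 0.7]
opening: 0.0
```

Call:
send_rows([
  [[0,0,0.003],[0,0,0],-1],
  [[0,0,0.006],[0,0,0],-1],
  [[0,0,0.009],[0,0,0],-1],
  [[0,0,0.011],[0,0,0],-1],
  [[0,0,0.013],[0,0,0],-1],
])

```text
clock: 3.52
eef_pos: [561.2, 3.8, 78.5]
tcp_rot: [3.142, -0.0, 1.322]
contact_force: [-8.2, -0.3, 22.5]
opening: -0.001
```

Call:
send_rows([
  [[0,0,0.001],[0,0,0],-1],
  [[0,0,0.002],[0,0,0],-1],
  [[0,0,0.003],[0,0,0],-1],
  [[0,0,0.004],[0,0,0],-1],
  [[0,0,0.005],[0,0,0],-1],
])

```text
clock: 3.93
eef_pos: [561.0, 3.8, 73.7]
tcp_rot: [3.142, -0.0, 1.322]
contact_force: [-0.7, -0.4, 1.7]
opening: 0.001
```

Call:
send_rows([
  [[0,0,0.0007],[0,0,0],-1],
  [[0,0,0.0014],[0,0,0],-1],
  [[0,0,0.002],[0,0,0],-1],
  [[0,0,0.002],[0,0,0],-1],
  [[0,0,0.002],[0,0,0],-1],
])

```text
clock: 4.35
eef_pos: [561.2, 3.7, 72.9]
tcp_rot: [3.141, -0.0, 1.322]
contact_force: [-6.2, 0.3, 18.1]
opening: 0.003
```

A reached a hard stop at tip height 51, after a force peak and drop, so the catch has snapped. Lifting and going to B.

Call:
send_rows([
  [[0,0,-0.02],[0,0,0],-1],
  [[0,0,-0.04],[0,0,0],-1],
  [[0,0,-0.065],[0,0,0],-1],
  [[0,0,-0.09],[0,0,0],-1],
  [[0,0,-0.12],[0,0,0],-1],
])

```text
clock: 4.77
eef_pos: [560.7, 3.7, 193.2]
tcp_rot: [-3.141, 0.0, 1.322]
contact_force: [0.8, 0.5, 0.7]
opening: -0.006
```

Call:
send_rows([
  [[-0.03,0.0055,0],[0,0,0],-1],
  [[-0.06,0.011,0],[0,0,0],-1],
  [[-0.09,0.0165,0],[0,0,0],-1],
  [[-0.12,0.022,0],[0,0,0],-1],
  [[-0.15,0.0275,0],[0,0,0],-1],
])

```text
clock: 5.18
eef_pos: [550.4, -149.8, 193.3]
tcp_rot: [3.141, 0.0, 1.322]
contact_force: [0.3, 0.1, -0.6]
opening: -0.0
```

Call:
send_rows([
  [[-0.03,0.0055,0],[0,0,0],-1],
  [[-0.06,0.011,0],[0,0,0],-1],
  [[-0.09,0.0165,0],[0,0,0],-1],
  [[-0.12,0.022,0],[0,0,0],-1],
  [[-0.147,0.0275,0],[0,0,0],-1],
])

```text
clock: 5.6
eef_pos: [540.6, -301.0, 193.2]
tcp_rot: [3.141, 0.0, 1.322]
contact_force: [1.1, 0.2, -0.4]
opening: 0.002
```

Run:
```python
from rig import status, viewer
import cv2,numpy as np
a=viewer.grab_frame("scene")[90:290,70:430]; b=viewer.grab_frame("wrist")
print(status.sense()["eef_pos"],status.sense()["contact_force"])
cv2.imwrite("pics/chk2.png",np.vstack([cv2.resize(a,(540,300)),cv2.resize(b,(540,300))])[:,:,::-1])
```

```text
[ 540.80599333 -302.87900988  193.25168907] [ 0.14002207  0.52663689 -0.07986484]
```

View pics/chk2.png

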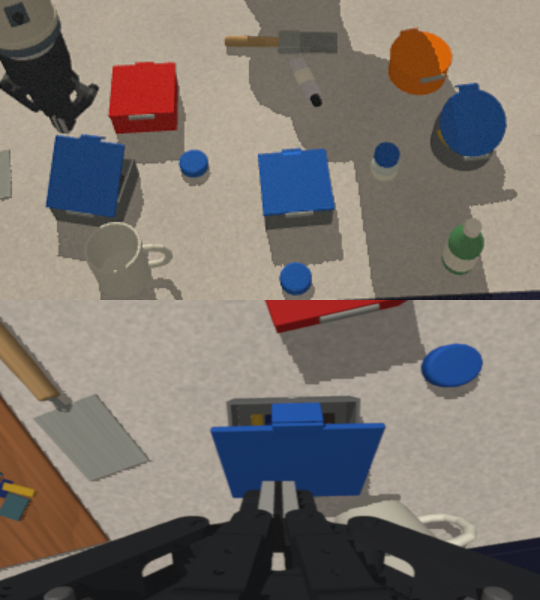

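A's lid now looks flat and the tips are centred over B's lid. The mug stands clear of the fingers.

Call:
send_rows([
  [[0,0,0.015],[0,0,0],-1],
  [[0,0,0.03],[0,0,0],-1],
  [[0,0,0.045],[0,0,0],-1],
  [[0,0,0.06],[0,0,0],-1],
  [[0,0,0.072],[0,0,0],-1],
])

```text
clock: 6.12
eef_pos: [540.7, -302.2, 120.0]
tcp_rot: [3.141, 0.001, 1.319]
contact_force: [-0.4, -0.2, -0.5]
opening: -0.002
```

Call:
send_rows([
  [[0,0,0.006],[0,0,0],-1],
  [[0,0,0.012],[0,0,0],-1],
  [[0,0,0.018],[0,0,0],-1],
  [[0,0,0.024],[0,0,0],-1],
  [[0,0,0.03],[0,0,0],-1],
])

```text
clock: 6.53
eef_pos: [541.1, -302.4, 90.0]
tcp_rot: [3.14, 0.001, 1.319]
contact_force: [-0.5, 0.1, 0.9]
opening: 0.001
```

Call:
send_rows([
  [[0,0,0.003],[0,0,0],-1],
  [[0,0,0.006],[0,0,0],-1],
  [[0,0,0.009],[0,0,0],-1],
  [[0,0,0.011],[0,0,0],-1],
  [[0,0,0.013],[0,0,0],-1],
])

```text
clock: 6.95
eef_pos: [540.9, -302.5, 78.0]
tcp_rot: [3.14, 0.002, 1.319]
contact_force: [-7.0, 2.3, 16.3]
opening: -0.002
```

Call:
send_rows([
  [[0,0,0.001],[0,0,0],-1],
  [[0,0,0.002],[0,0,0],-1],
  [[0,0,0.003],[0,0,0],-1],
  [[0,0,0.004],[0,0,0],-1],
  [[0,0,0.005],[0,0,0],-1],
])

```text
clock: 7.37
eef_pos: [541.0, -302.6, 72.9]
tcp_rot: [3.14, 0.002, 1.319]
contact_force: [-3.4, 0.8, 13.6]
opening: -0.002
```

Call:
send_rows([
  [[0,0,0.0007],[0,0,0],-1],
  [[0,0,0.0014],[0,0,0],-1],
  [[0,0,0.0015],[0,0,0],-1],
  [[0,0,0.0015],[0,0,0],-1],
  [[0,0,0.0015],[0,0,0],-1],
])

```text
clock: 7.78
eef_pos: [541.0, -302.7, 72.9]
tcp_rot: [3.14, 0.002, 1.319]
contact_force: [-5.7, 2.3, 18.1]
opening: 0.001
```

Same hard stop. I'm lifting, then moving aside to see both lids.

Call:
send_rows([
  [[0,0,-0.02],[0,0,0],-1],
  [[0,0,-0.05],[0,0,0],-1],
  [[0,0,-0.08],[0,0,0],-1],
  [[0,0,-0.11],[0,0,0],-1],
  [[0,0,-0.14],[0,0,0],-1],
])

```text
clock: 8.2
eef_pos: [540.7, -302.2, 213.9]
tcp_rot: [3.14, 0.002, 1.319]
contact_force: [-0.0, -1.2, -0.1]
opening: -0.004
```

Call:
send_rows([
  [[0.02,-0.02,0],[0,0,0],-1],
  [[0.04,-0.04,0],[0,0,0],-1],
  [[0.06,-0.06,0],[0,0,0],-1],
  [[0.08,-0.08,0],[0,0,0],-1],
  [[0.1,-0.1,0],[0,0,0],-1],
])

```text
clock: 8.62
eef_pos: [467.9, -179.5, 213.4]
tcp_rot: [3.14, 0.001, 1.319]
contact_force: [1.1, 0.4, 0.8]
opening: -0.006
```

Run:
```python
from h import *
from rig import status
T,S=cam("top"),cam("scene")
top=viewer.grab_frame("top")[:,:,::-1].copy(); sc=viewer.grab_frame("scene")[:,:,::-1].copy()
for x,y,w in((568,6,.037),(549,-300,-.203)):
    for im,c in((top,T),(sc,S)): cv2.polylines(im,[np.int32(np.round(proj(c,lid((x,y,w,0)))*16))],True,(0,255,255),1,cv2.LINE_AA,4)
print(status.sense()["eef_pos"],status.sense()["contact_force"])
cv2.imwrite("pics/fin.png",np.vstack([cv2.resize(top[90:250,70:430],(675,300)),cv2.resize(sc[90:250,70:430],(675,300))]))
```

```text
[ 466.22510311 -177.6649762   213.15048765] [-0.08351895 -0.0276646  -0.21982186]
```

View pics/fin.png

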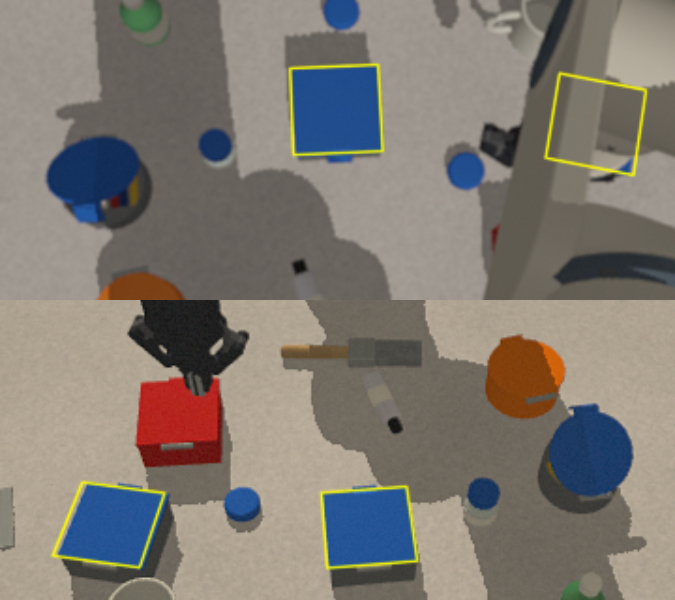

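Both square lids match the predicted "shut" outlines. B is seen only in the scene view, since the arm hides it from the top camera. The round lid is still open and nothing touches the robot, so I'm handing in.

```bash
python3 -c "
from rig import job; print(job.sign_off())"
```

```text
the job is handed in; nothing more can be done
None
```

I pressed both blue square lids shut with the closed fingertips and handed the job in at about 9 s. No verdict is reported.

- **Catches:** on each lid the force rose to about 16–22 N near the catch. It then dropped to about 2 N on the first lid, but no such drop showed in the readings on the second. Both presses stopped hard with the fingertips at 51 mm, the height given for a shut lid.
- **After lifting away:** both lids still matched the predicted shut outline. The second could be checked only in the scene camera, because the arm hid it from the top camera.
- **Round blue box:** I never approached it, and its lid still looked open in both views. I did not measure its angle.
- **Robot:** the contact force was about 0 at the end, so it was touching nothing.
- **Pose fit:** the starting lid angles came out slightly low (0.38 and 0.43 rad, against the stated minimum of 0.45), and two of the second box's lid corners were 4–5 px off in the fit.

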